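# Seat and lock the dust cup in the cyclone stand

## Robot

A 6-joint arm with a two-finger parallel gripper is mounted at the origin on the work surface. World frame = base frame: x ahead of the robot, y to its left, z up, the work surface at z = 0. Lengths are in mm, angles in degrees, forces in N, time in s.
With the tool pointing down it reaches from about 350 to 850 mm from the base axis. Payload 8.1 kg.
Tool frame: the origin (TCP) lies on the centre line of the jaws, within the pads' length; the fingertips stand 11 mm ahead of it and the grasp point (between the pads) lies 8 mm behind it; z points along the fingers, y is the direction in which the jaws open and shut (so a half turn about z gives the same grasp; the last joint's range is limited). The gripper opens to 85 mm and grips with 20 to 120 N. Pads are 22 mm wide; open, the fingers measure 114 mm over their backs; the gripper's body (76 mm by 85 mm) begins 54 mm behind the grasp point. The pads swing forward as they close: fully open they stand 13 mm farther back than shut.
Start: joints at [-81.727, 7.471, 85.268, -0, 87.261, -4.893], TCP at [136.69, -584.227, 242.292] pointing down, gripper open.
Joint ranges: [-169.43, 169.43], [-51.17, 129.36], [1.28, 143.12], [-76.62, 256.62], [0, 156.53], [-152.29, 152.29]. Speed limits (degrees/s): [136.94, 136.94, 159.86, 180, 180, 180].

## Interface

Orientations are given as [roll, pitch, yaw] about the fixed x, y, z axes, in that order (R = Rz(yaw) Ry(pitch) Rx(roll)).
In Python, from bench import telemetry, viewer, r gives the robot as it stands.
- The arm moves only by the shell command python3 -m inch 'ROWS' [FORCE]. ROWS is JSON, a list of rows, each a list of 3 entries, a list of its own where there are three numbers: the shift along the tool's x, y, z in cm, then the turn, a rotation vector about the tool's x, y, z in rad, then the opening, from 0 (shut) to 1 (fully open). A call has 1 to 20 rows; each row is the pose to reach, as a shift and turn from the pose commanded when the call began, along the tool's axes at that moment; what a row does not reach only later rows make up. A row lasts 1/10 s, in which the tool goes at most 50 mm and 8.59 degrees, less where a joint would pass 70% of its speed; a pose out of reach is approached as far as the arm can. A call with a gripper value outside its range is refused whole. The fingers move at their own pace and stop on an object; FORCE is the grip in N (left out, the last holds). Time passes only in rows, so rows that repeat a pose let the fingers close. It gives the time, the measured TCP pose, the force and the opening at its end, in the units of the state.
- telemetry.sense(): the state, without advancing time (a new reading comes with each control period).
- viewer.snapshot(name): name is "side" or "top" or "wrist"; returns the picture (420x560x3 uint8, red, green, blue); there is no depth.
- viewer.camera_model(name): a dict with "fx", "fy", "cx", "cy" (pixels), "cam_to_world" (4x4, takes a point from camera to world coordinates); the wrist camera has in their place "mount" (4x4, takes a point from camera to tool coordinates, whose origin is the TCP and whose axes are the flange's). Camera axes: x right, y down, z forward; pixel columns grow to the right and rows downward; lengths in mm; the calibration is good to about 2 mm. A picture is of the moment at which its call begins: read the wrist's pose just before it. camera_model takes no time and is no camera call.
- r.hand_in(): hands the job in, once; it reports no verdict.
The state is a dict: "time": time; "joint_pos": joint angles; "qd": joint speeds; "joint_efforts": joint torques, N m; "tool_pos": TCP position; "tcp_rot": TCP orientation; "ft_force": force on the tool from outside, world axes, zero at the start; "wrist_torque": the same for the moment, N m; "finger_gap": finger opening in mm.
Only numpy, scipy, OpenCV 4.12 (cv2) and the standard library are available. Lean on these libraries where they do the work, as an engineer would, in place of code of your own. Each camera call takes 0.05 s, during which the arm holds its last target.

## Task

Push the clear dust cup along its guide rails with the fingertips until it is fully home against the end stop of the stand, keeping it flat on the stand and never lifting it. Then push the handle of the stand's lever latch over past its centre so that it snaps down to its locked side, and take the hand away. Leave the dish rack with its filter pads, the scraper and the bottle as they are.

Things in the scene. Friction and masses are not known exactly. Their poses are not given: they have to be found in the camera images.
- stand: Fixed grey cyclone stand. Origin: on the counter under the centre of the cup's home place. x (roughly away from the robot): the way the cup is pushed; y left, z up. Plate x -170 to 100, y -215 to 215 mm, top at z = 12 mm. Two guide rails along x from -140 to 60, inner faces at y = -60 and 60, tops at z = 22 mm. Latch on the right (-y).
- stop (a point): Middle of the end stop's face, which the cup's foot touches when home: stand x = 58, y = 0, z = 26 mm. The stop is 136 mm wide, its top at z = 40 mm, 24 mm thick.
- tower_top (a point): Centre of the top of the grey cyclone tower, part of the stand, on its left: stand x = 0, y = 152, z = 276 mm; the tower is up to 120 mm in diameter.
- cup: Loose clear dust cup, 0.15 to 0.31 kg: round, open, 90 mm in diameter, rim at 93 mm, on a square white foot 116 x 116 x 8 mm that slides on the plate between the rails. Origin: centre of the foot's underside; axes as the stand's. Starts 30 to 65 mm short of home. Home: stand x = 0, y = 0, z = 12 mm. Push its round wall (radius 45 mm) or its foot.
- latch (a joint): Latch angle about an axle along stand x. 0 = open: handle leans 0.6 rad (34 deg) outwards, to stand -y. 1.2 = locked: it leans 0.6 rad to +y, to the cup. A spring drives it from the centre (0.6, upright) to the nearer end: 0.3 N m at the ends, none at the centre. A level push near the tip starts it with 4 N, up to 16 N where friction hinders the tip from rising as it must.
- latch_pivot (a point): Point on the latch's axle, at the foot of the handle: stand x = -69, y = -130, z = 55 mm. The axle sits in a steel bracket 32 mm wide along x, 30 mm along y, its top at z = 66 mm; the axle ends 20 mm to +x of the point and a low spring strut beside the bracket reaches 32 mm to -x.
- latch_tip (a point): Tip of the latch handle, 95 mm from the pivot; it swings in the stand's y-z plane. The handle is a straight round bar 12 mm thick with a black rubber sleeve 16 mm thick from 45 mm to the tip. Open, the tip is 54 mm to -y of and 78 mm above the pivot; upright, 95 mm above; locked, 54 mm to +y and 78 mm above.
- latch_hook (a point): End of the latch's steel hook arm (10 mm thick, 86 mm from the pivot), which turns with the handle. Open, it stands up, 62 mm to +y of and 60 mm above the pivot. Locked, it is down behind the near edge of the cup's foot, 78 mm to +y of and 36 mm below the pivot; it cannot come down if the cup is more than 6 mm short of home.
- rack: Wooden dish rack with upright pegs, 260 x 124 x 99 mm, origin at the centre of its underside, left of the stand. Fixed; bystander.
- scraper: Black scraper with a rubber edge, lying flat on the right of the counter: handle 26 mm wide along its -x, blade 100 mm wide; about 187 mm long, 18 mm high; origin on the counter 67 mm from the blade's rubber edge. Bystander.
- bottle: White bottle, 66 mm in diameter, 150 mm tall, standing at the far right; origin at the centre of its underside. Bystander.
- pad0: White-framed flat filter pad, 150 x 120 x 6 mm, standing in slot 1 of the rack; origin at the middle of its lower edge. Bystander.
- pad1: White-framed flat filter pad, 150 x 120 x 6 mm, standing in slot 2 of the rack; origin at the middle of its lower edge. Bystander.
- pad2: White-framed flat filter pad, 150 x 120 x 6 mm, standing in slot 3 of the rack; origin at the middle of its lower edge. Bystander.
- pad3: White-framed flat filter pad, 150 x 120 x 6 mm, standing in slot 4 of the rack; origin at the middle of its lower edge. Bystander.
Not all that is in view belongs to the job. Of the things that look like the cup, the largest one is meant.

How it is judged (in metres and radians):
On the way, in this order (a step that is already met when the one before it is completed fails the run):
1. the cup is pushed home against the end stop while the latch is still open (x of cup in the frame of stand above -0.005 m and height (world z) of cup below 0.016 m and angle between cup's own z axis and vertical below 0.05 rad and value of joint latch below 0.3 rad), for 0.1 s.
2. the latch is flipped past centre and has snapped to its locked end (x of cup in the frame of stand above -0.005 m and height (world z) of cup below 0.016 m and angle between cup's own z axis and vertical below 0.05 rad and value of joint latch above 1.1 rad), for 0.2 s.
At the end, for the whole second after the job is handed in: The cup stands flat on the stand within 5 mm of its home place against the end stop, at rest, and the latch rests locked (joint above 1.1 of 1.2 rad) (all of step 2 and linear speed of cup below 0.02 m/s); the robot touches nothing.
It fails at once if the cup is lifted off the stand or tipped (height (world z) of cup above 0.022 m or angle between cup's own z axis and vertical above 0.2 rad).
It fails at once if a filter pad, the scraper or the bottle is shifted by more than 20 mm or the bottle tipped (distance of any of pad0, pad1, pad2, pad3, scraper, bottle from where it was at the start of the episode above 0.02 m or angle between bottle's own z axis and vertical above 0.3 rad).
It fails at once if the rack is pushed hard (contact force between any of the fingers, the arm and rack above 10 N).
It also fails if it takes over 51 s, if anything falls off the work surface, if the arm or the gripper's body presses on something with over 40 N, if the wrist force passes 120 N, or if a joint passes its speed limit or range.

## Working session

There is one attempt and no reset: what is moved stays moved. The work goes in short steps, Python scripts to look and compute and a shell command to move; the robot and the scene stay as the last step left them, time stands still between calls to the robot, and variables do not carry over. Pictures are saved under pics/ and viewed, and the job is handed in when it is done.

```bash
ls; mkdir -p pics
python3 - <<'E'
from bench import telemetry, viewer, r
import cv2,json
print(telemetry.sense())
for n in ("side","top","wrist"):
    cv2.imwrite(f"pics/{n}0.png",viewer.snapshot(n)[:,:,::-1]); print(n,{k:(v if not hasattr(v,'tolist') else v.round(3).tolist()) for k,v in viewer.camera_model(n).items()})
E
```

```text
pics
{'time': 0.0, 'joint_pos': array([-8.17273743e+01,  7.51532255e+00,  8.53313599e+01, -2.00286947e-05,
        8.72625857e+01, -4.89220898e+00]), 'qd': array([ 0.08533397,  0.05058717,  0.05381031, -0.05071156, -0.03247624,
        0.05154916]), 'joint_efforts': array([-5.05855114e-04, -5.69387162e+01, -5.00570083e+01, -2.70870996e-04,
        1.46913860e-02, -2.05076668e-05]), 'tool_pos': array([ 136.60267182, -583.67668806,  241.22225379]), 'tcp_rot': array([-1.79891128e+02, -9.29861070e-03,  1.31648268e+01]), 'ft_force': array([-0.76444377,  0.43595223, -0.48122156]), 'wrist_torque': array([0.00609543, 0.03369572, 0.02522214]), 'finger_gap': 85.332331719591}
side {'fx': 393.65411678249257, 'fy': 393.65411678249257, 'cx': 272.5672490679027, 'cy': 208.40557109518554, 'cam_to_world': [[-0.954, -0.135, 0.269, 198.407], [-0.3, 0.498, -0.814, 1048.126], [-0.024, -0.857, -0.515, 845.773], [0.0, 0.0, 0.0, 1.0]]}
top {'fx': 430.146504228358, 'fy': 430.146504228358, 'cx': 276.13602780151484, 'cy': 213.99542392379388, 'cam_to_world': [[-0.005, -0.997, 0.083, 439.715], [-1.0, 0.004, -0.009, 22.657], [0.008, -0.083, -0.997, 1386.711], [0.0, 0.0, 0.0, 1.0]]}
wrist {'fx': 335.1277282117573, 'fy': 335.1277282117573, 'cx': 277.2811690804176, 'cy': 209.64406395806586, 'mount': [[-0.0, -0.945, -0.327, 83.218], [1.0, -0.001, 0.001, -0.372], [-0.001, -0.327, 0.945, -131.387], [0.0, 0.0, 0.0, 1.0]]}
```

View pics/top0.png

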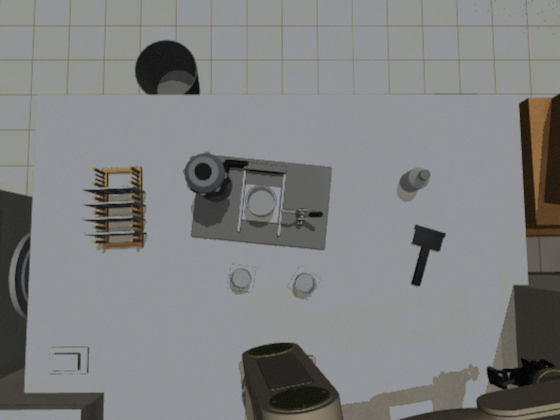

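View pics/side0.png

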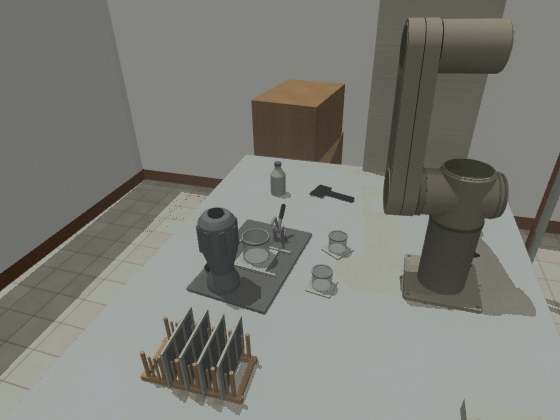

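```bash
python3 -c "
import cv2
a=cv2.imread('pics/top0.png');cv2.imwrite('pics/top0c.png',cv2.resize(a[90:310,150:410],None,fx=3,fy=2.7,interpolation=cv2.INTER_CUBIC)[:600,:800])"
```

```text
(no output)
```

View pics/top0c.png

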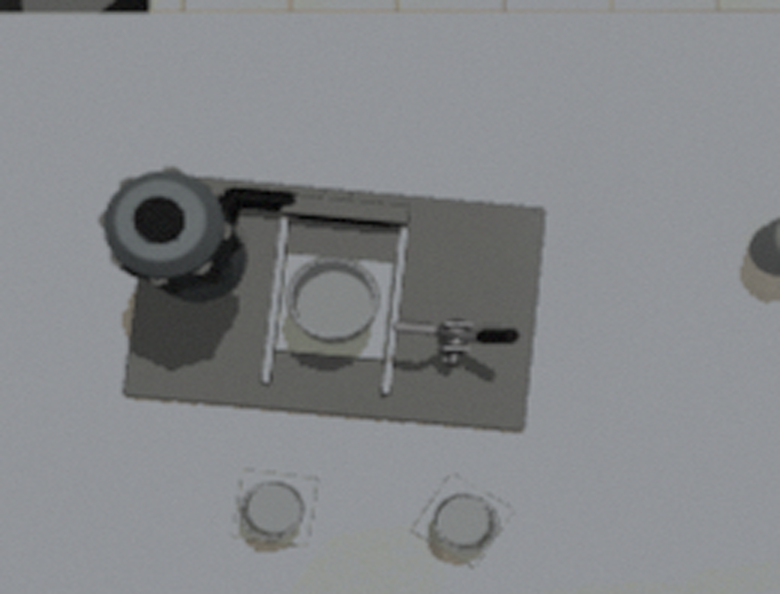

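The cup candidates in the top view are (261,202) between the rails, (241,279) and (305,284). The largest is the one on the white foot between the rails at (261,202), which is the one I want. The two loose ones in front are decoys to avoid. Next I fit the stand pose.

```bash
cat > h.py <<'E'
import numpy as np
from bench import telemetry, viewer, r
def proj(n,P,T=None):
    m=viewer.camera_model(n); C=np.array(m["cam_to_world"]) if T is None else T
    p=(np.linalg.inv(C)@np.r_[P,1])[:3]
    return np.array([m["fx"]*p[0]/p[2]+m["cx"],m["fy"]*p[1]/p[2]+m["cy"]])
def S(p,pose):
    x,y,a=pose;c,s=np.cos(a),np.sin(a)
    return np.array([x+c*p[0]-s*p[1],y+s*p[0]+c*p[1],p[2]])
def ray(n,uv,z,T=None):
    m=viewer.camera_model(n); C=np.array(m["cam_to_world"]) if T is None else T
    d=C[:3,:3]@np.array([(uv[0]-m["cx"])/m["fx"],(uv[1]-m["cy"])/m["fy"],1]);o=C[:3,3]
    return o+d*(z-o[2])/d[2]
E
python3 - <<'E'
from h import *
from scipy.optimize import least_squares
import cv2
a=lambda u,v:(150+u/3,90+v/2.7)
top=[((100,-215,12),a(545,208)),((-170,-215,12),a(524,431)),((-170,215,12),a(124,395)),((-140,64,22),a(266,383)),((-140,-64,22),a(387,393)),((82,-68,40),a(409,207)),((0,152,276),a(158,219))]
f=lambda q:np.concatenate([proj("top",S(p,q))-uv for p,uv in top])
s=least_squares(f,[500,50,0],x_scale=[10,10,.1],loss='soft_l1')
print(s.x,np.degrees(s.x[2]));print(s.fun.reshape(-1,2).round(1))
q=s.x
pts=[(x,y,12) for x in(-170,100) for y in(-215,215)]+[(x,y,22) for x in(-140,60) for y in(-60,60)]+[(58,0,26),(0,152,276),(-69,-130,55),(-69,-184,133),(-69,-68,115)]
for n in("top","side"):
    im=cv2.resize(cv2.imread(f"pics/{n}0.png"),None,fx=3,fy=3,interpolation=cv2.INTER_CUBIC)
    for p in pts:
        u=proj(n,S(p,q))*3+1; cv2.circle(im,(int(u[0]),int(u[1])),4,(0,0,255),1)
    im=im[400:800,540:1040] if n=="top" else im[580:980,540:1040]
    cv2.imwrite(f"pics/{n}0o.png",cv2.resize(im,None,fx=1.5,fy=1.5))
# cup: foot edges centre, rim centre
print("rim", ray("top",a(334,299),105-0))
print("foot near corners",[ (ray("top",a(*u),20)) for u in((285,355),(388,360),(393,262))])
print("stop",S((58,0,26),q),"tip",S((-69,-184,133),q),"piv",S((-69,-130,55),q))
E
```

```text
[ 6.29629854e+02  5.26358553e+01 -1.01304617e-01] -5.80432700807872
[[ 0.4 -0.4]
 [ 0.2  0.2]
 [-0.7  0.5]
 [-0.2  0. ]
 [-0.3  0.2]
 [ 0.4 -0.7]
 [ 0.1  0. ]]
rim [586.33249622  55.70775533 105.        ]
foot near corners [array([529.85567056, 109.97636854,  20.        ]), array([523.50088905,   0.75344409,  20.        ]), array([640.01333538,  -5.20350312,  20.        ])]
stop [687.33249243  46.77023233  26.        ] tip [ 542.37542874 -123.4427216   133.        ] piv [547.836526  -69.7195756  55.       ]
```

View pics/top0o.png

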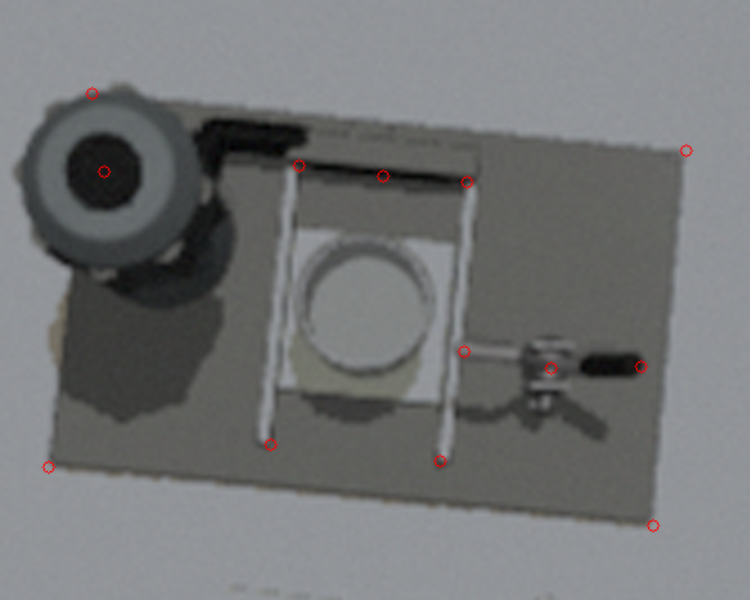

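View pics/side0o.png

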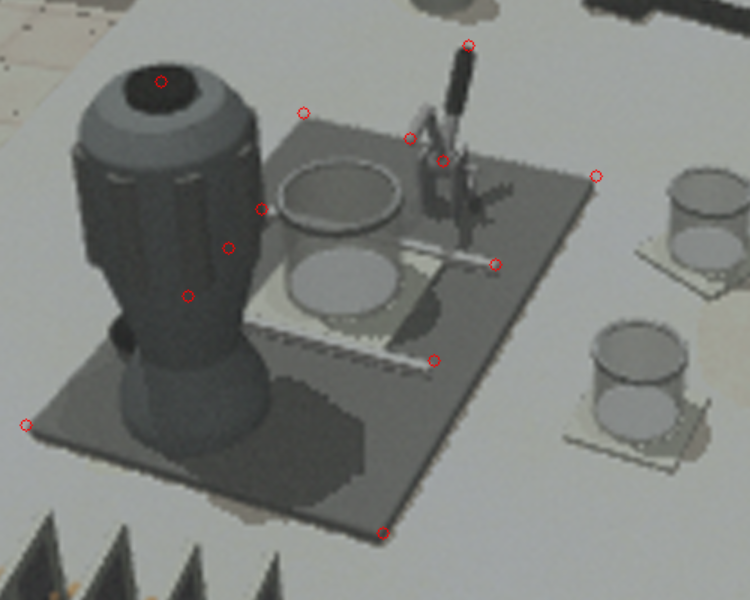

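```bash
cat >> h.py <<'E'
from scipy.spatial.transform import Rotation as R
Q=(629.63,52.64,-0.1013)
def tool(t): # tool rotation in world, tilted forward by t deg
    return R.from_euler('z',Q[2])*R.from_euler('x',180,degrees=True)*R.from_euler('y',t,degrees=True)
def cornerpose(p,t): # TCP pose putting front corner of tips at stand p
    Rt=tool(t); c=S(np.array(p,float),Q)
    return c-Rt.apply([11,0,11]),Rt
def cur():
    s=telemetry.sense(); return s,s["tool_pos"],R.from_euler('xyz',s["tcp_rot"],degrees=True)
def delta(P,Rt):
    s,p,Rc=cur()
    print("shift cm",(Rc.inv().apply(P-p)/10).round(2),"turn",(Rc.inv()*Rt).as_rotvec().round(3), "pos",p.round(1),"target",P.round(1))
def tstand():
    s,p,Rc=cur(); tip=p+Rc.apply([0,0,11]); cor=p+Rc.apply([11,0,11]); f=lambda w:(R.from_euler('z',-Q[2]).apply(w-np.array([Q[0],Q[1],0]))).round(1)
    print("t",round(s["time"],2),"tip",f(tip),"corner",f(cor),"F",s["ft_force"].round(1),"gap",round(s["finger_gap"],1),"rot",s["tcp_rot"].round(1))
E
python3 - <<'E'
from h import *
P,Rt=cornerpose((-135,0,120),30)
delta(P,Rt); delta(np.array([400,-350,241.]),tool(0))
for n,u in(("scr",(428,240)),("bottle",(415,180)),("c1",(241,279)),("c2",(305,284))): print(n,ray("top",u,10).round())
E
```

```text
shift cm [ 48.31 -55.6   11.83] turn [-0.088  0.519  0.323] pos [ 136.6 -583.8  241.5] target [480.4  67.8 124. ]
shift cm [ 30.97 -16.77   0.07] turn [-0.001  0.     0.331] pos [ 136.6 -583.8  241.5] target [ 400. -350.  241.]
scr [ 469. -476.   10.]
bottle [ 663. -440.   10.]
c1 [348. 123.  10.]
c2 [331. -80.  10.]
```

```bash
python3 -m inch '[[[5,-3,0],[0,0,0.05],0],[[10,-6,0],[0,0,0.1],0],[[15,-9,0],[0,0,0.15],0],[[20,-12,0],[0,0,0.2],0],[[25,-15,0],[0,0,0.25],0],[[31,-17,0],[0,0,0.33],0],[[33,-20,0],[0,0,0.33],0],[[35,-25,0],[0,0,0.33],0],[[37,-30,0],[0,0,0.33],0],[[40,-35,0],[0,0,0.33],0],[[42,-40,0],[0,0,0.33],0],[[44,-45,0],[0,0,0.33],0],[[46,-50,0],[0,0,0.33],0],[[46,-53,0],[0,0,0.33],0],[[46,-55,0],[0,0,0.33],0],[[46,-55,0],[0,0,0.33],0]]' 40
python3 - <<'E'
from h import *
P,Rt=cornerpose((-135,0,120),30)
tstand();delta(P,Rt)
E
```

```text
time: 1.75
tool_pos: [458.5, 60.8, 242.1]
tcp_rot: [-179.9, 0.0, -5.4]
ft_force: [-0.7, -1.0, 1.1]
finger_gap: 0.1
t 1.75 tip [-171.1   -9.2  231.1] corner [-160.1   -9.1  231.1] F [-0.7 -1.   1.1] gap 0.1 rot [-179.9    0.    -5.4]
shift cm [ 2.12 -0.89 11.81] turn [-0.003  0.524  0.006] pos [458.5  60.8 242.1] target [480.4  67.8 124. ]
```

```bash
python3 -m inch '[[[0.3,-0.2,2],[0,0.13,0],0],[[0.7,-0.4,4],[0,0.26,0],0],[[1.4,-0.6,7],[0,0.39,0],0],[[2.1,-0.9,10],[0,0.52,0.006],0],[[2.1,-0.9,11.8],[0,0.524,0.006],0],[[2.1,-0.9,11.8],[0,0.524,0.006],0],[[2.1,-0.9,11.8],[0,0.524,0.006],0]]'
python3 - <<'E'
from h import *
import cv2
P,Rt=cornerpose((-135,-1,31),30)
tstand();delta(P,Rt)
for n in("side","wrist"): cv2.imwrite(f"pics/{n}1.png",viewer.snapshot(n)[:,:,::-1])
E
```

```text
time: 2.45
tool_pos: [481.9, 62.6, 125.7]
tcp_rot: [-179.9, -30.1, -6.1]
ft_force: [1.4, -0.0, 0.2]
finger_gap: -0.4
t 2.45 tip [-142.5   -5.1  116.1] corner [-133.    -5.1  121.6] F [ 1.4 -0.   0.2] gap -0.4 rot [-179.9  -30.1   -6.1]
shift cm [-4.72 -0.39  7.74] turn [ 0.001 -0.001 -0.005] pos [481.9  62.6 125.7] target [480.3  66.8  35. ]
```

View pics/side1.png

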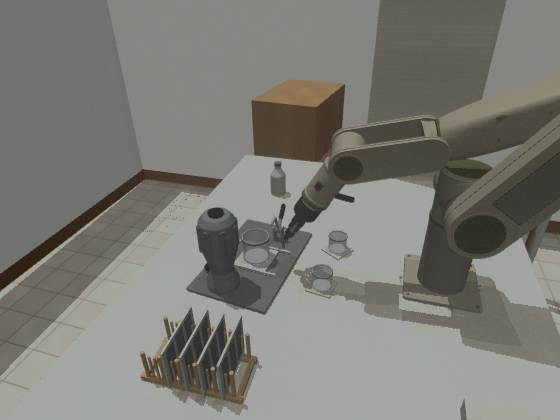

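View pics/wrist1.png

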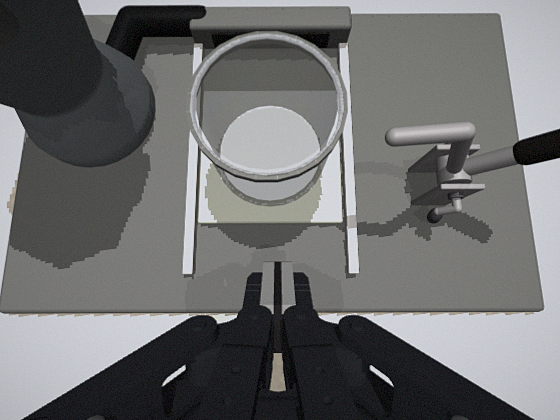

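The wrist view shows the cup between the rails, with its rim centre near (269,107) and the foot's near edge at row 222. The closed tips are at about (277,262), and the hook and handle are at the right. Next I check tip length and pose consistency.

Run:
```python
from h import *
import cv2
s,p,Rc=cur()
m=viewer.camera_model("wrist");M=np.array(m["mount"])
T=np.eye(4);T[:3,:3]=Rc.as_matrix();T[:3,3]=p;T=T@M
for z in(-2,11,24):
  for x in(11,-11): print("tip z",z,"x",x,proj("wrist",(Rc.apply([x,0,z])+p),T).round())
for nm,q in(("railL",(-140,64,22)),("railR",(-140,-64,22)),("pivot",(-69,-130,55)),("stopTR",(58,-68,40)),("stopTR far",(82,-68,40)),("plateNR",(-170,-215,12))): print(nm,proj("wrist",S(q,Q),T).round())
f=lambda w:(R.from_euler('z',-Q[2]).apply(w-np.array([Q[0],Q[1],0]))).round(1)
print("foot near edge",f(ray("wrist",(205,222),20,T)),f(ray("wrist",(342,222),20,T)))
print("rimL/R",f(ray("wrist",(190,108),105,T)),f(ray("wrist",(346,108),105,T)))
im=cv2.imread("pics/wrist1.png");cv2.imwrite("pics/wrist1c.png",cv2.resize(im[200:340,180:370],None,fx=4,fy=4))
```

```text
tip z -2 x 11 [277. 269.]
tip z -2 x -11 [277. 311.]
tip z 11 x 11 [277. 255.]
tip z 11 x -11 [277. 295.]
tip z 24 x 11 [277. 243.]
tip z 24 x -11 [277. 281.]
railL [187. 275.]
railR [354. 274.]
pivot [453. 171.]
stopTR [352.  30.]
stopTR far [351.   5.]
plateNR [547. 312.]
foot near edge [-98.8  52.3  20. ] [-99.4 -56.7  20. ]
rimL/R [-45.7  44.9 105. ] [-46.2 -45.2 105. ]
```

View pics/wrist1c.png

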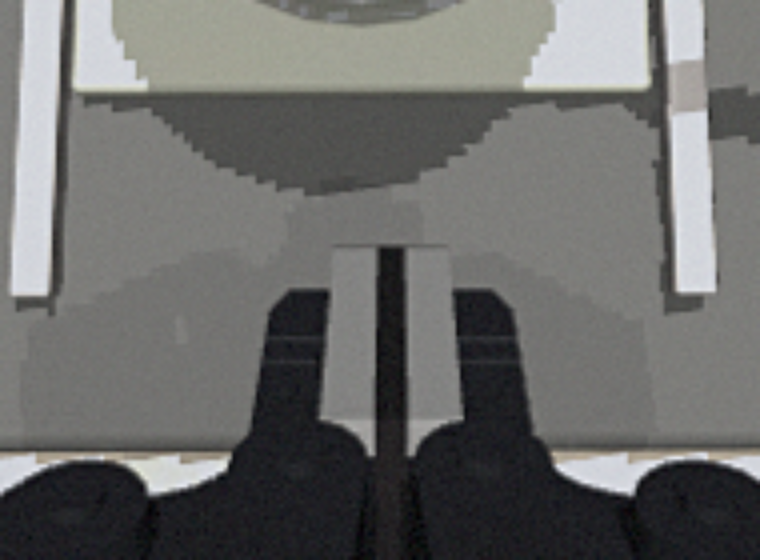

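Run:
```python
from h import *
for x in(-120,-92,-60,-45): delta(*cornerpose((x,-1,27),30))
```

```text
shift cm [-3.88 -0.36  8.93] turn [ 0.001 -0.004 -0.006] pos [483.4  62.7 127.7] target [495.2  65.3  31. ]
shift cm [-1.46 -0.37 10.34] turn [ 0.001 -0.004 -0.006] pos [483.4  62.7 127.7] target [523.1  62.5  31. ]
shift cm [ 1.3  -0.39 11.96] turn [ 0.001 -0.004 -0.006] pos [483.4  62.7 127.7] target [554.9  59.2  31. ]
shift cm [ 2.6  -0.4  12.71] turn [ 0.001 -0.004 -0.006] pos [483.4  62.7 127.7] target [569.8  57.7  31. ]
```

```bash
python3 -m inch '[[[-1.5,-0.15,3],[0,0,0],0],[[-2.8,-0.36,6],[0,0,0],0],[[-3.6,-0.36,8],[0,0,0],0],[[-3.9,-0.36,8.9],[0,0,0],0],[[-3.9,-0.36,8.9],[0,0,0],0],[[-3.9,-0.36,8.9],[0,0,0],0]]'
python3 - <<'E'
from h import *
import cv2
tstand()
for x in(-92,-60,-45): delta(*cornerpose((x,-1,27),30))
for n in("wrist",): cv2.imwrite(f"pics/{n}2.png",viewer.snapshot(n)[:,:,::-1])
E
```

```text
time: 3.15
tool_pos: [494.0, 65.4, 29.6]
tcp_rot: [-179.9, -30.1, -6.2]
ft_force: [0.5, -0.1, 0.5]
finger_gap: -0.0
t 3.15 tip [-130.7   -1.    20.1] corner [-121.2   -1.1   25.6] F [ 0.5 -0.1  0.5] gap -0.0 rot [-179.9  -30.1   -6.2]
shift cm [ 2.6  -0.01  1.34] turn [ 0.001 -0.002 -0.005] pos [494.   65.4  29.6] target [523.1  62.5  31. ]
shift cm [ 5.37 -0.03  2.95] turn [ 0.001 -0.002 -0.005] pos [494.   65.4  29.6] target [554.9  59.2  31. ]
shift cm [ 6.67 -0.04  3.7 ] turn [ 0.001 -0.002 -0.005] pos [494.   65.4  29.6] target [569.8  57.7  31. ]
```

View pics/wrist2.png

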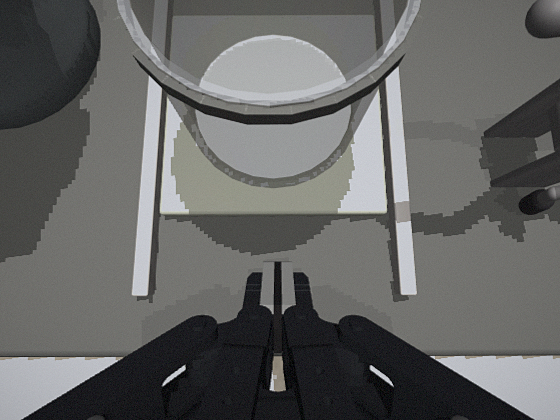

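```bash
python3 -m inch '[[[0.7,0,0],[0,0,0],0],[[1.4,0,0.35],[0,0,0],0],[[2.1,0,0.72],[0,0,0],0],[[2.75,0,1.08],[0,0,0],0],[[3.2,0,1.35],[0,0,0],0],[[3.65,0,1.6],[0,0,0],0],[[4.1,0,1.87],[0,0,0],0],[[4.5,0,2.1],[0,0,0],0],[[4.9,0,2.33],[0,0,0],0],[[5.2,0,2.5],[0,0,0],0],[[5.5,0,2.68],[0,0,0],0],[[5.5,0,2.68],[0,0,0],0]]'
python3 - <<'E'
from h import *
import cv2
tstand()
cv2.imwrite(f"pics/wrist3.png",viewer.snapshot("wrist")[:,:,::-1]); cv2.imwrite("pics/top3.png",viewer.snapshot("top")[90:310,150:410,::-1].repeat(3,0).repeat(3,1)[:600])
E
```

```text
time: 4.4
tool_pos: [553.4, 59.1, 32.2]
tcp_rot: [-179.9, -30.0, -6.1]
ft_force: [-0.1, 0.7, 0.2]
finger_gap: 0.4
t 4.4 tip [-71.   -1.3  22.7] corner [-61.5  -1.4  28.2] F [-0.1  0.7  0.2] gap 0.4 rot [-179.9  -30.    -6.1]
```

View pics/wrist3.png

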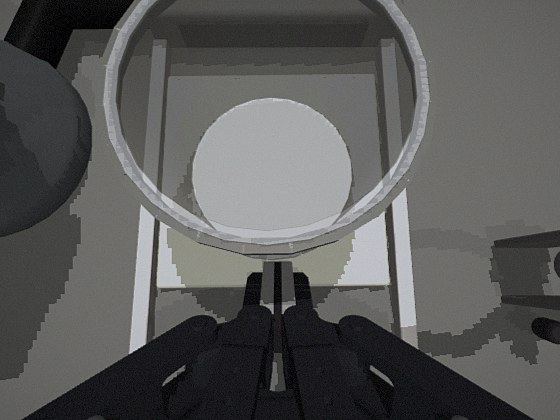

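View pics/top3.png

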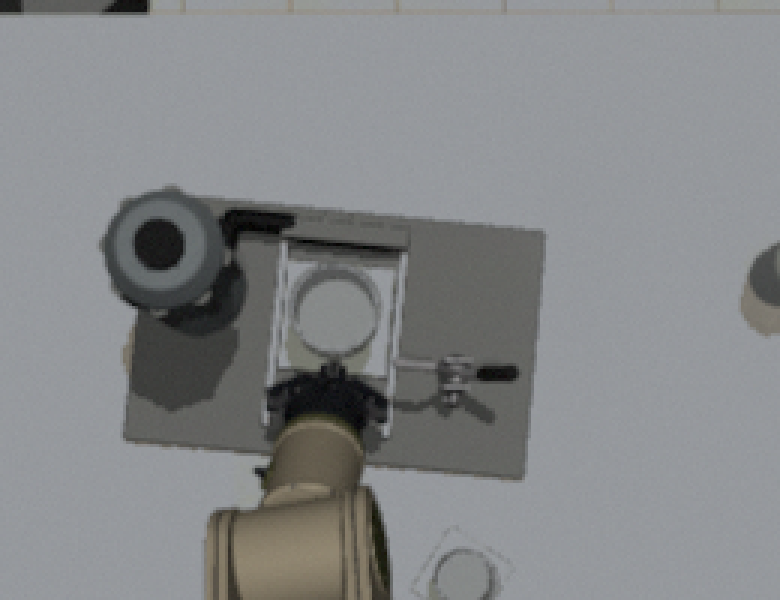

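Run:
```python
from h import *
f=lambda w:(R.from_euler('z',-Q[2]).apply(w-np.array([Q[0],Q[1],0]))).round(1)
print(f(ray("top",(150+337/3,90+313/3),105)))
s,p,Rc=cur()
T=np.eye(4);T[:3,:3]=Rc.as_matrix();T[:3,3]=p;T=T@np.array(viewer.camera_model("wrist")["mount"])
print("far edge",f(ray("wrist",(272,74),20,T)),"near",f(ray("wrist",(200,287),20,T)),"stop bottom",f(ray("wrist",(272,28),40,T)))
tstand()
```

```text
[-23.8  -2.4 105. ]
far edge [37.8  0.7 20. ] near [-76.9  36.1  20. ] stop bottom [50.4  0.4 40. ]
t 4.5 tip [-71.5  -1.4  22.4] corner [-62.   -1.5  27.9] F [0.  0.6 0.7] gap 0.2 rot [-179.9  -30.    -6.1]
```

```bash
python3 -m inch '[[[0.26,0,0.15],[0,0,0],0],[[0.52,0,0.3],[0,0,0],0],[[0.78,0,0.45],[0,0,0],0],[[1.04,0,0.6],[0,0,0],0],[[1.21,0,0.7],[0,0,0],0],[[1.38,0,0.8],[0,0,0],0],[[1.38,0,0.8],[0,0,0],0]]'
python3 - <<'E'
from h import *
import cv2
tstand()
s,p,Rc=cur()
cv2.imwrite(f"pics/wrist4.png",viewer.snapshot("wrist")[:,:,::-1])
E
```

```text
time: 5.2
tool_pos: [569.1, 57.4, 32.2]
tcp_rot: [-179.9, -30.0, -6.1]
ft_force: [0.4, 0.3, 0.3]
finger_gap: 0.1
t 5.2 tip [-55.1  -1.4  22.6] corner [-45.6  -1.5  28.2] F [0.4 0.3 0.3] gap 0.1 rot [-179.9  -30.    -6.1]
```

View pics/wrist4.png

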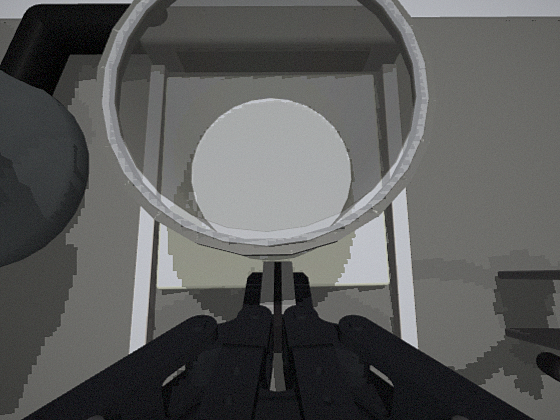

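```bash
python3 -m inch '[[[0.087,0,0.05],[0,0,0],0],[[0.173,0,0.1],[0,0,0],0],[[0.173,0,0.1],[0,0,0],0]]'; python3 -c "
from h import *;tstand()"; python3 -m inch '[[[0.087,0,0.05],[0,0,0],0],[[0.13,0,0.075],[0,0,0],0],[[0.13,0,0.075],[0,0,0],0]]'
python3 - <<'E'
from h import *
import cv2
tstand()
cv2.imwrite(f"pics/wrist5.png",cv2.resize(viewer.snapshot("wrist")[0:310,90:460,::-1],None,fx=1.9,fy=1.9)); tstand()
E
```

```text
time: 5.55
tool_pos: [570.8, 57.2, 32.0]
tcp_rot: [-179.9, -30.0, -6.1]
ft_force: [0.3, 0.8, -0.2]
finger_gap: -0.3
t 5.55 tip [-53.5  -1.5  22.5] corner [-43.9  -1.5  28. ] F [ 0.3  0.8 -0.2] gap -0.3 rot [-179.9  -30.    -6.1]
time: 5.85
tool_pos: [571.8, 57.1, 31.7]
tcp_rot: [-179.9, -30.0, -6.1]
ft_force: [-7.9, 1.0, 6.4]
finger_gap: 0.3
t 5.85 tip [-52.5  -1.4  22.2] corner [-43.   -1.4  27.7] F [-7.9  1.   6.4] gap 0.3 rot [-179.9  -30.    -6.1]
t 5.9 tip [-52.5  -1.4  22.2] corner [-43.   -1.5  27.7] F [-6.5  1.3  5.7] gap -0.3 rot [-179.9  -30.    -6.1]
```

View pics/wrist5.png

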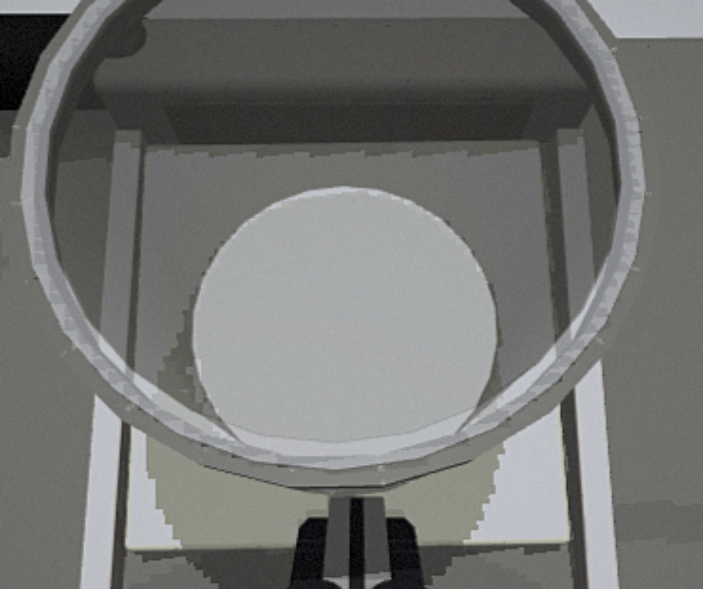

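```bash
python3 -m inch '[[[-0.17,0,-0.1],[0,0,0],0],[[-0.43,0,-0.25],[0,0,0],0],[[-1.3,0,-0.75],[0,0,0],0],[[-3,0,-1.75],[0,0,0],0],[[-5.2,0,-3],[0,0,0],0],[[-6.5,0,-3.75],[0,0,0],0],[[-6.5,0,-3.75],[0,0,0],0]]'
python3 - <<'E'
from h import *
import cv2
tstand()
s,p,Rc=cur()
T=np.eye(4);T[:3,:3]=Rc.as_matrix();T[:3,3]=p;T=T@np.array(viewer.camera_model("wrist")["mount"]);np.save("T6.npy",T)
cv2.imwrite(f"pics/wrist6.png",viewer.snapshot("wrist")[:,:,::-1]);cv2.imwrite("pics/top6.png",viewer.snapshot("top")[140:270,180:350,::-1].repeat(4,0).repeat(4,1))
E
```

```text
time: 6.6
tool_pos: [495.2, 65.1, 30.7]
tcp_rot: [-179.9, -29.9, -6.1]
ft_force: [1.0, 0.5, -0.5]
finger_gap: -0.4
t 6.6 tip [-129.5   -1.2   21.2] corner [-120.    -1.2   26.7] F [ 1.   0.5 -0.5] gap -0.4 rot [-179.9  -29.9   -6.1]
```

View pics/wrist6.png

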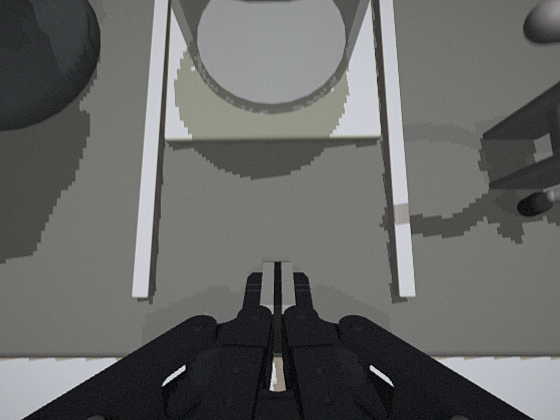

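View pics/top6.png

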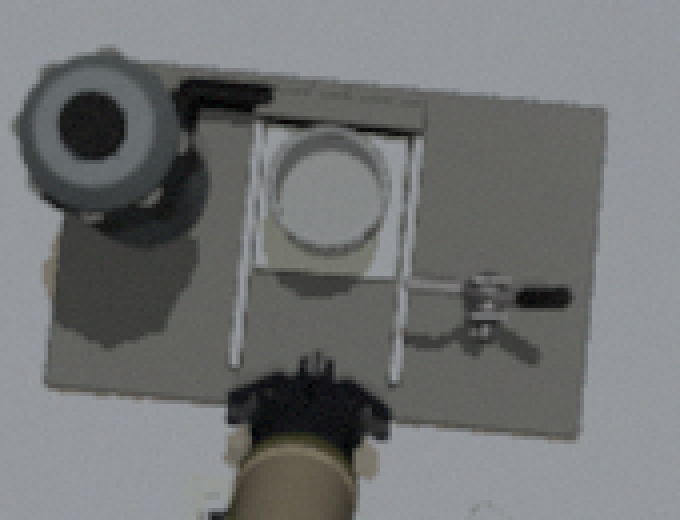

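Run:
```python
from h import *
T=np.load("T6.npy")
f=lambda w:(R.from_euler('z',-Q[2]).apply(w-np.array([Q[0],Q[1],0]))).round(1)
print("near edge",f(ray("wrist",(270,140),20,T)),"top: rim",f(ray("top",(180+331/4,140+190/4),105)))
for tip in((-130,0,200),(-69,-235,200),(-69,-235,113)):
    c=S(np.array(tip,float),Q); delta(c+[0,0,11],tool(0))
```

```text
near edge [-59.5   2.1  20. ] top: rim [ -3.1  -1.6 105. ]
shift cm [  9.15  -0.13 -15.33] turn [-0.001 -0.525 -0.005] pos [498.   65.1  32.4] target [500.3  65.8 211. ]
shift cm [ 14.54  23.35 -12.26] turn [-0.001 -0.525 -0.005] pos [498.   65.1  32.4] target [ 537.2 -174.2  211. ]
shift cm [10.17 23.36 -4.73] turn [-0.001 -0.525 -0.005] pos [498.   65.1  32.4] target [ 537.2 -174.2  124. ]
```

```bash
python3 -m inch '[[[1.5,0,-2.6],[0,0,0],0],[[3.5,0,-6],[0,-0.13,0],0],[[5.5,0,-9.5],[0,-0.26,0],0],[[7.5,0,-13],[0,-0.39,0],0],[[9.15,-0.1,-15.3],[0,-0.525,-0.005],0],[[9.15,-0.1,-15.3],[0,-0.525,-0.005],0],[[10,4,-14.8],[0,-0.525,-0.005],0],[[11,8,-14.2],[0,-0.525,-0.005],0],[[12,12,-13.7],[0,-0.525,-0.005],0],[[13,16,-13.2],[0,-0.525,-0.005],0],[[14,20,-12.7],[0,-0.525,-0.005],0],[[14.54,23.35,-12.3],[0,-0.525,-0.005],0],[[14.54,23.35,-12.3],[0,-0.525,-0.005],0],[[14.54,23.35,-12.3],[0,-0.525,-0.005],0]]'
python3 - <<'E'
from h import *
import cv2
tstand()
c=S(np.array((-69,-235,113.)),Q); delta(c+[0,0,11],tool(0))
cv2.imwrite(f"pics/wrist7.png",viewer.snapshot("wrist")[:,:,::-1])
E
```

```text
time: 8.1
tool_pos: [536.7, -174.9, 209.8]
tcp_rot: [-180.0, 0.1, -5.9]
ft_force: [0.3, 0.9, 0.1]
finger_gap: -0.1
t 8.1 tip [ -69.5 -235.8  198.8] corner [ -58.5 -235.8  198.7] F [0.3 0.9 0.1] gap -0.1 rot [-1.8e+02  1.0e-01 -5.9e+00]
shift cm [ 0.06 -0.08  8.58] turn [-0.001  0.001 -0.002] pos [ 536.7 -174.9  209.8] target [ 537.2 -174.2  124. ]
```

View pics/wrist7.png

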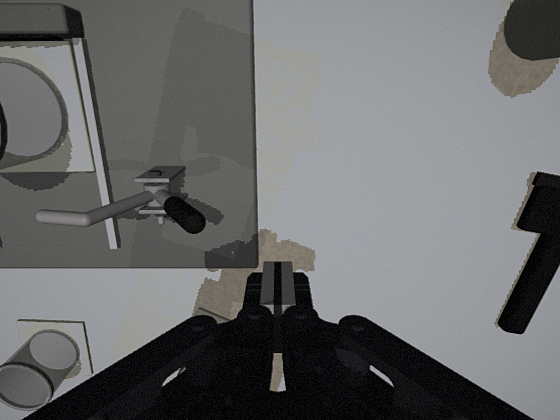

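```bash
python3 -m inch '[[[0,0,3],[0,0,0],0],[[0,-0.1,6],[0,0,0],0],[[0,-0.1,8],[0,0,0],0],[[0,-0.1,8.6],[0,0,0],0],[[0,-0.1,8.6],[0,0,0],0]]'
python3 - <<'E'
from h import *
import cv2
tstand()
s,p,Rc=cur()
T=np.eye(4);T[:3,:3]=Rc.as_matrix();T[:3,3]=p;T=T@np.array(viewer.camera_model("wrist")["mount"])
print("handle tip px",proj("wrist",S((-69,-184,133),Q),T))
cv2.imwrite(f"pics/wrist8.png",viewer.snapshot("wrist")[:,:,::-1])
cv2.imwrite("pics/side8.png",viewer.snapshot("side")[140:290,190:360,::-1].repeat(4,0).repeat(4,1))
E
```

```text
time: 8.65
tool_pos: [536.4, -171.9, 124.0]
tcp_rot: [-179.9, 0.2, -5.7]
ft_force: [0.5, -0.2, 0.4]
finger_gap: -0.6
t 8.65 tip [ -70.1 -232.8  113. ] corner [ -59.1 -232.8  112.9] F [ 0.5 -0.2  0.4] gap -0.6 rot [-179.9    0.2   -5.7]
handle tip px [161.95397597 298.0027667 ]
```

View pics/wrist8.png

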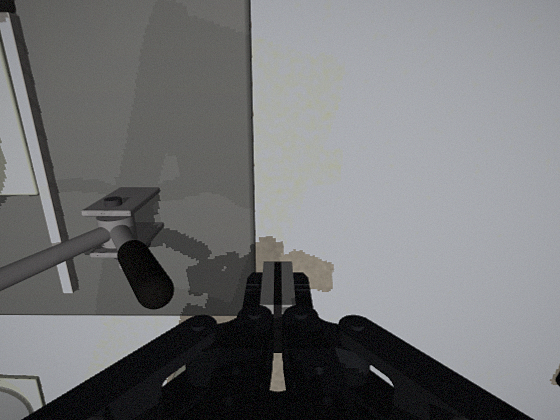

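View pics/side8.png

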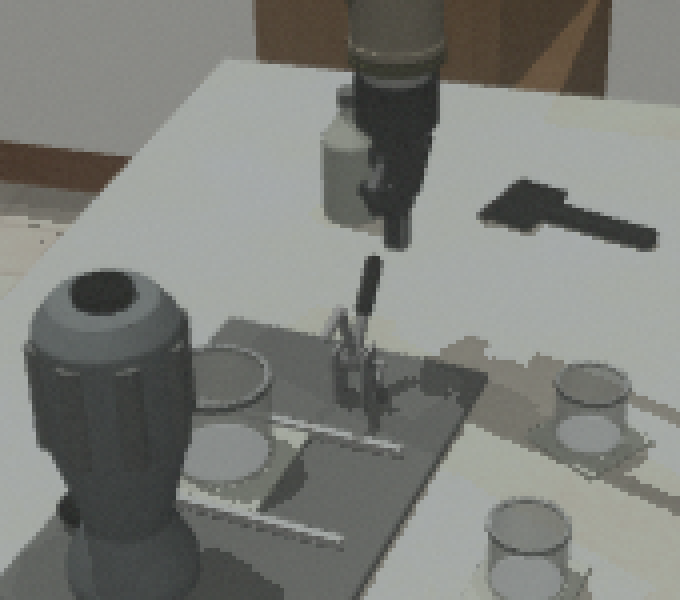

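```bash
python3 -m inch '[[[0.1,-0.8,0.6],[0,0,0],0],[[0.1,-1.6,0.6],[0,0,0],0],[[0.1,-2.2,0.6],[0,0,0],0],[[0.1,-2.6,0.6],[0,0,0],0],[[0.1,-3.0,0.5],[0,0,0],0],[[0.1,-3.4,0.35],[0,0,0],0],[[0.1,-3.8,0.15],[0,0,0],0],[[0.1,-4.2,-0.05],[0,0,0],0],[[0.1,-4.2,-0.05],[0,0,0],0]]'
python3 - <<'E'
from h import *
import cv2
tstand()
cv2.imwrite(f"pics/wrist9.png",viewer.snapshot("wrist")[:,:,::-1])
E
```

```text
time: 9.65
tool_pos: [542.6, -132.5, 126.6]
tcp_rot: [179.9, -0.0, -5.8]
ft_force: [-1.3, -5.6, 3.1]
finger_gap: 0.0
t 9.65 tip [ -67.8 -193.   115.6] corner [ -56.8 -193.   115.6] F [-1.3 -5.6  3.1] gap 0.0 rot [179.9  -0.   -5.8]
```

View pics/wrist9.png

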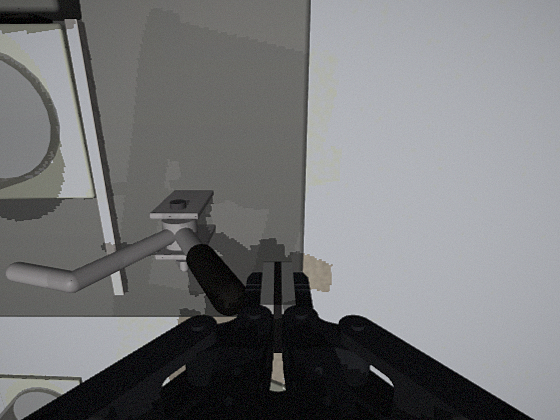

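The finger is pressing the handle tip at about (240,297) with 5.6 N, so I continue past centre.

```bash
python3 -m inch '[[[0,-0.6,-0.3],[0,0,0],0],[[0,-1.2,-0.6],[0,0,0],0],[[0,-1.8,-0.9],[0,0,0],0],[[0,-2.4,-1.15],[0,0,0],0],[[0,-3.0,-1.35],[0,0,0],0],[[0,-3.0,-1.35],[0,0,0],0]]'
python3 - <<'E'
from h import *
import cv2
tstand()
cv2.imwrite(f"pics/wrist10.png",viewer.snapshot("wrist")[:,:,::-1])
E
```

```text
time: 10.3
tool_pos: [545.4, -100.7, 139.1]
tcp_rot: [-179.9, 0.0, -5.7]
ft_force: [-0.3, -1.2, 1.2]
finger_gap: -0.1
t 10.3 tip [ -68.3 -161.   128.1] corner [ -57.3 -161.   128.1] F [-0.3 -1.2  1.2] gap -0.1 rot [-179.9    0.    -5.7]
```

View pics/wrist10.png

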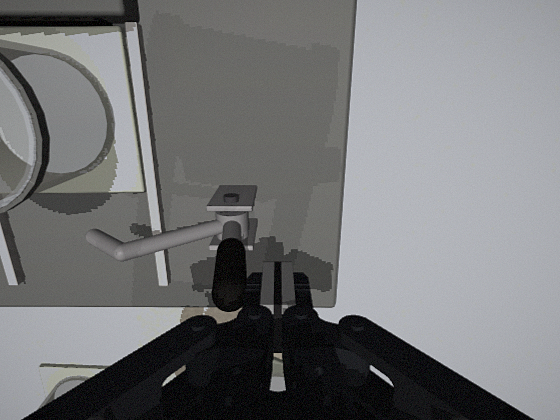

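```bash
python3 -m inch '[[[0,-0.6,-0.15],[0,0,0],0],[[0,-1.2,-0.25],[0,0,0],0],[[0,-1.8,-0.25],[0,0,0],0],[[0,-2.4,-0.25],[0,0,0],0],[[0,-3.0,-0.2],[0,0,0],0],[[0,-3.0,-0.2],[0,0,0],0],[[0,-3.0,-0.2],[0,0,0],0]]'
python3 - <<'E'
from h import *
import cv2
tstand()
cv2.imwrite(f"pics/wrist11.png",viewer.snapshot("wrist")[:,:,::-1])
E
```

```text
time: 11.05
tool_pos: [548.2, -71.7, 140.8]
tcp_rot: [-180.0, 0.1, -5.8]
ft_force: [-0.7, 0.1, -0.3]
finger_gap: 0.1
t 11.05 tip [ -68.4 -131.9  129.8] corner [ -57.4 -131.9  129.8] F [-0.7  0.1 -0.3] gap 0.1 rot [-1.8e+02  1.0e-01 -5.8e+00]
```

View pics/wrist11.png

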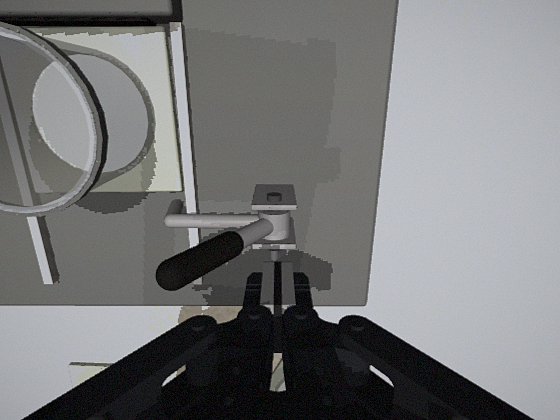

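```bash
python3 -m inch '[[[0,1.5,-0.5],[0,0,0],0],[[0,3,-2],[0,0,0],0],[[0,5,-5],[0,0,0],0],[[0,7,-9],[0,0,0],0],[[-2,8,-12],[0,0,0],0],[[-5,9,-14],[0,0,0],0],[[-5,9,-14],[0,0,0],0],[[-5,9,-14],[0,0,0],0]]'
python3 - <<'E'
from h import *
import cv2
tstand()
s,p,Rc=cur()
T=np.eye(4);T[:3,:3]=Rc.as_matrix();T[:3,3]=p;T=T@np.array(viewer.camera_model("wrist")["mount"])
w=viewer.snapshot("wrist");cv2.imwrite(f"pics/wrist12.png",w[:,:,::-1])
print("tip",proj("wrist",S((-69,-76,133),Q),T),"hook",proj("wrist",S((-69,-52,19),Q),T))
for n,sl in(("side",np.s_[140:290,190:360]),("top",np.s_[140:270,180:350])):
    im=viewer.snapshot(n)[sl][:,:,::-1].repeat(4,0).repeat(4,1).copy()
    for q in((-69,-76,133),(-69,-52,19)):
        u=(proj(n,S(q,Q))-[sl[1].start,sl[0].start])*4; cv2.circle(im,(int(u[0]),int(u[1])),7,(0,0,255),1)
    cv2.imwrite(f"pics/{n}12.png",im)
E
```

```text
time: 11.9
tool_pos: [489.6, -158.0, 282.9]
tcp_rot: [180.0, -0.1, -5.9]
ft_force: [-0.1, -1.1, 0.1]
finger_gap: 0.5
t 11.9 tip [-118.  -223.8  271.9] corner [-107.  -223.8  271.9] F [-0.1 -1.1  0.1] gap 0.5 rot [ 1.8e+02 -1.0e-01 -5.9e+00]
tip [ 97.65973078 138.33262968] hook [126.81438092 126.12820414]
```

View pics/wrist12.png

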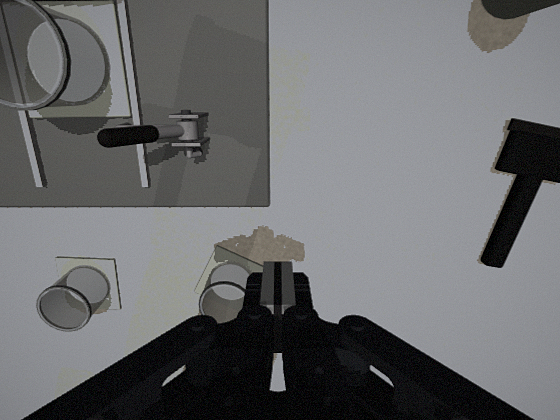

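View pics/side12.png

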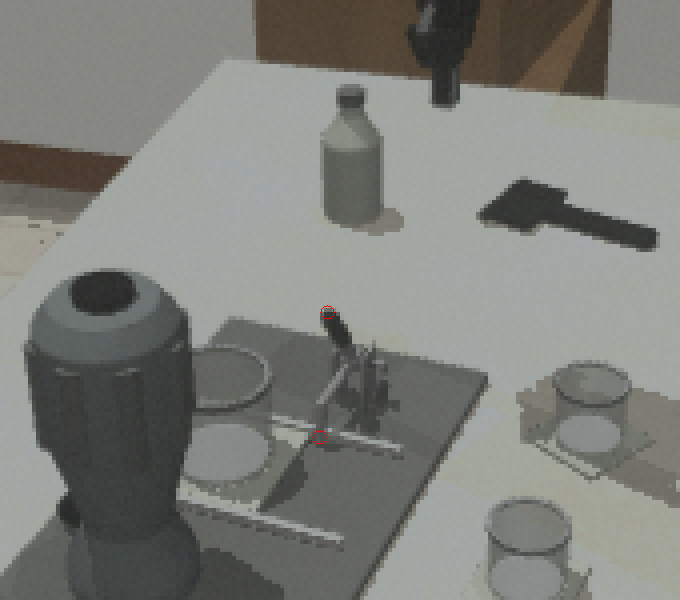

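View pics/top12.png

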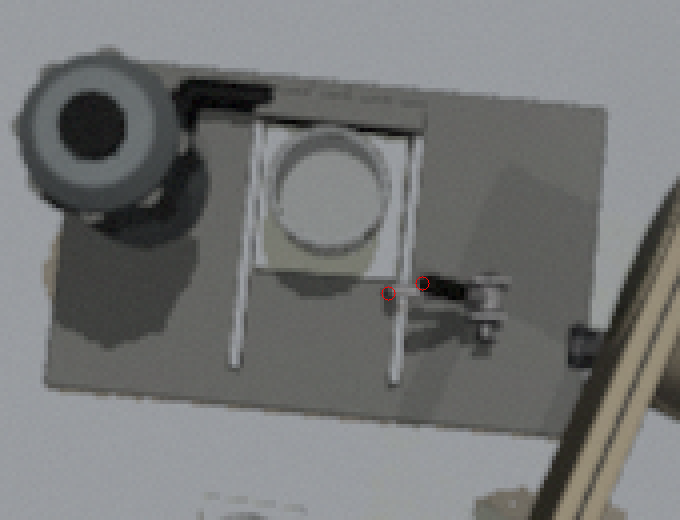

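The latch tip and hook sit on the predicted locked positions in both the side and top views. The cup is against the stop, and the hand is clear.

```bash
python3 -c "
from h import *
print(r.hand_in()); tstand()"
```

```text
the job is handed in; nothing more can be done
None
the job is handed in; nothing more can be done
```

I pushed the cup along its rails with the closed fingertips, tilted 30°, until the wrist force rose to about 8 N at the end stop. Then I moved the hand away and pushed the latch handle past centre with the side of a finger. It snapped over, and I raised the hand clear at 11.9 s and handed in. The hand-in gave no verdict.

**Cup:** after the push, the wrist view put it about 1.5 mm short of home and the top view about 3 mm short. They differ by about the calibration error, and both are within the 5 mm limit. It looked unmoved and flat after the latch closed.

**Latch:** in the side and top views, the handle tip and hook end both lie on the predicted locked positions. The wrist view showed the handle over the rail, also as locked.

**Bystanders:** the bottle, scraper and two small cups look unchanged. I planned no path near the rack and pads, and did not check them again at the end.

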